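# Open the cure box and hold its gate wide

### The arm

A 6-joint arm with a two-finger parallel gripper is mounted at the origin on a cart in front of the work surface, level with it; the furniture and walls round the work are solid. World frame = base frame: x ahead of the robot, y to its left, z up, the work surface at z = 0. Lengths are in mm, angles in rad, forces in N, time in s.
With the tool pointing down it reaches from about 400 to 925 mm from the base axis. Payload 12.5 kg.
Tool frame: the origin (TCP) lies midway between the tips of the shut fingers; the grasp point (between the pads) lies 19 mm behind it; z points along the fingers, y is the direction in which the jaws open and shut (so a half turn about z gives the same grasp; the last joint's range is limited). The gripper opens to 95 mm and grips with 3 to 60 N. Pads are 20 mm wide; open, the fingers measure 119 mm over their backs; the gripper's body (75 mm by 180 mm) begins 59 mm behind the grasp point.
Start: joints at [1.205, 0.491, 1.559, -0, 1.092, -0.106], TCP at [160.537, 604.049, 214.661] pointing down, gripper open.
Joint ranges: [-3.1, 3.1], [-0.84, 2.19], [0.05, 2.79], [-1.13, 4.28], [0.06, 2.93], [-2.69, 2.69]. Speed limits (rad/s): [2.22, 2.22, 2.79, 3.14, 3.14, 3.14].

### API

Orientations are given as [roll, pitch, yaw] about the fixed x, y, z axes, in that order (R = Rz(yaw) Ry(pitch) Rx(roll)).
In Python, from cell import env gives the robot as it stands.
- The arm moves only by the tool drive_tool, never from a script. Its argument "increments" is a list of rows, each a list of 2 entries, a list of its own where there are three numbers: the shift along the tool's x, y, z as a fraction of full scale, then the turn, a rotation vector about the tool's x, y, z as a fraction of full scale. In form: [[[x, y, z], [ax, ay, az]], ...]. A call has 1 to 5 rows; each row shifts and turns the commanded pose from where the row before left it, along the tool's axes as they then stand; what a row does not reach is not made up. Full scale, the value 1, is 30 mm for a shift and 0.08 rad for a turn. A row lasts 1/12 s, in which the tool goes at most 41.7 mm and 7.16 degrees, less where a joint would pass 70% of its speed; a pose out of reach is approached as far as the arm can. A call with a number of a shift or a turn outside -1 to 1 is refused whole. A call with a gripper value outside its range is refused whole. "jaw" is the opening, from -1 (shut) to 1 (fully open), so that 0 is half open, set as the call begins (left out, the last holds). The fingers move at their own pace and stop on an object; the grip force is fixed at half the most. Time passes only in rows, so rows that do not move let the fingers close. It gives the time, the measured TCP pose, the force and the opening at its end, in the units of the state.
- env.state(): the state, without advancing time (a new reading comes with each control period).
- env.read_camera(name): name is "scene" or "top"; returns a dict with "pixels" (384x512x3 uint8, blue, green, red), "vertical_fov" (degrees; the focal length in pixels is half the picture's height over the tangent of half this angle, whatever the lens; pixels are square), "cx", "cy" (the principal point, pixels), "k1" (the pictures are not rectified: a ray, as slopes to the right and down, at radius r is drawn at 1 + k1 r^2 times it, then the intrinsics apply), "world_to_cam" (4x4, takes a point from world to camera coordinates). Camera axes: x right, y down, z forward; pixel columns grow to the right and rows downward; lengths in mm; the calibration is good to about 2 mm. A picture is of the moment at which its call begins. There is no depth.
- env.job_done(): hands the job in, once; it reports no verdict.
Trained networks look in a picture, given as the dict that the camera call returned (one of the last four; its "shot" number tells which), for a name from the list of things; names that differ only in an ending like _2 or _b are one class to them, and where a whole thing is asked for, a point or a joint stands for the part that bears it (a point fixed in the world has none). Each returns a list of dicts, best first, with "score" (0 to 1); they miss things now and then, are a little off and sometimes report something else, mostly with a low value. They report only what shows in the picture. A call takes as long as a camera call.
- env.boxes_of(target, picture): "point" ([x, y, z] in mm, in world coordinates, good to about 4 mm: the middle of the surface that is visible of it).
- env.tip_of(target, picture): "point" ([x, y, z] in mm, in world coordinates, good to about 4 mm: a listed point, or the origin of a listed thing).
The state is a dict: "t": time; "joints": joint angles; "qvel": joint speeds; "tau": joint torques, N m; "eef_pos": TCP position; "tcp_rot": TCP orientation; "ft_force": force on the tool from outside, world axes, zero at the start; "moment": the same for the moment, N m; "opening": opening from 0.0 (shut) to 1.0 (fully open).
Only numpy, scipy, OpenCV 4.12 (cv2) and the standard library are available. Lean on these libraries where they do the work, as an engineer would, in place of code of your own. Each camera call takes 0.05 s, during which the arm holds its last target.

### The job

The panel in the bench-top cure box is done and a colleague needs both hands to lift it out. At the button station press, one at a time and fully down, the lamp stop (mushroom), then the exhaust fan (square key), then the gate release (small round key). Then squeeze the catch on the roof of the box so that the gate kicks ajar, squeeze the grip catch on the gate itself, swing the gate through its part-open notch until it stands wide open, and finish while still holding it there, because its spring pulls it shut; leave the other things on the bench where they are.

Things in the scene. Friction and masses are not known exactly. Their poses are not given: they have to be found in the camera images.
- cure_box: bench-top cure box, white housing 150 deep, 230 wide, roof at z = 130, fixed to the bench, a panel inside. Origin: centre of the underside. Its front with the gate (grey frame, amber window, 190 long, 10 thick, z = 24 to 128) faces its own -x; its +y runs along the shut gate from the hinge to the free edge; z up. Exhaust spigot 45 wide, 28 tall at the back of the roof
- hinge_axis (a point): point on the vertical hinge axis of the gate, 155 above the bench, at (-83, -103) mm in the box's own x, y; it stays put. Its axes are the box's. The hinge's spring always pulls the gate shut: 0.06 N m when shut, 0.4 N m at the stop; leaving the notch takes about 0.5 to 0.6 N m in all
- gate (a joint): gate angle, rad: 0 shut, grows as the free edge swings out of the front (counter-clockwise from above), stop at 1.60. With the roof catch squeezed it kicks ajar to about 0.06, where the bolt of the grip catch stops it. A spring roller holds it in a part-open notch at about 0.7; it must be forced on, up to about 1.15. Wide open is 1.3 or more; let go there, it springs back below 1.2
- gate_grip (a point): middle of the grip catch on the gate's top: two black upright tabs, 22 wide across the gate, tops at z = 178. 121 from the hinge axis, 160 above the bench, moves with the gate; y axis along the gate, away from the hinge. Outer faces at rest: 21 from here towards the hinge (fixed tab), 35 the other way (sliding tab); 42 over both when squeezed home. Metal below reaches z = 137
- grip_catch (a joint): travel of the sliding tab of the grip catch in m: 0 at rest, 0.014 squeezed home (spring 4 N rising to 7 N). It moves towards the fixed tab and the hinge and draws the bolt; the gate passes its keeper beyond 0.011, so keep it squeezed while the gate starts to swing. It springs back when let go
- roof_catch_grip (a point): middle between the two black upright tabs of the catch on the roof, 160 above the bench. Its y axis is the box's y. Tabs 22 wide (along the box's x), tops at z = 178, catch plate on the roof at z = 134. At rest the outer faces are 21 from this point towards -y (fixed tab) and 35 towards +y (sliding tab): 56 over both, 42 squeezed home
- roof_catch (a joint): travel of the sliding tab of the roof catch in m: 0 at rest (its bolt hooks the tongue of the gate), 0.014 squeezed home (spring 4 N rising to 7 N); the gate is free beyond 0.011. It springs back when let go; by then the gate stands ajar and is not caught again
- button_station: grey button station, 72 x 188, 31 tall, fixed to the bench, long side along its y. Origin: centre of the underside. It carries three button modules (46 x 48) in a row, 55 apart; their order along the row differs
- lamp_key_top (a point): top centre of the lamp stop: round black mushroom head, 39 across, top 61 above the bench; the widest of the three buttons
- lamp_key (a joint): travel of the lamp stop in m: 0 up, 0.006 fully down (spring, 2 N rising to 4.6 N, comes back up)
- fan_key_top (a point): top centre of the exhaust fan key: square black key, 24 x 24, top 53 above the bench
- fan_key (a joint): travel of the fan key in m: 0 up, 0.006 fully down (same spring)
- release_key_top (a point): top centre of the gate release key: small round black key, 17 across, top 53 above the bench
- release_key (a joint): travel of the release key in m: 0 up, 0.006 fully down (same spring)
- uv_meter: bystander: white round meter, 100 across, 16 tall. Origin: centre of the underside (so for all bystanders)
- tape_white: bystander: ring of pale tape, 100 across, 12 tall
- wipes_pack: bystander: white pack, 90 x 110 x 24
- tweezers: bystander: steel tweezers, 124 long
- screwdriver_red: bystander: screwdriver with a thick handle, 160 long
- hex_key: bystander: bent hexagon key, 93 long
- spudger_1: bystander: slim black pry bar, 140 long
- marker: bystander: white marker pen with a dark cap, 132 long

How it is judged (in metres and radians):
On the way, in this order (a step that is already met when the one before it is completed fails the run):
1. the lamp stop is pressed fully down (value of joint lamp_key above 0.0048 m and value of joint each of fan_key, release_key below 0.002 m), for 0.05 s.
2. the exhaust fan key is pressed fully down (value of joint fan_key above 0.0048 m and value of joint each of lamp_key, release_key below 0.002 m), for 0.05 s.
3. the gate release key is pressed fully down (value of joint release_key above 0.0048 m and value of joint each of lamp_key, fan_key below 0.002 m), for 0.05 s.
4. the roof catch is squeezed home and the gate kicks ajar (value of joint roof_catch above 0.011 m and value of joint gate between 0.03 and 0.15 rad), for 0.1 s.
5. the grip catch on the gate is squeezed home (value of joint grip_catch above 0.011 m), for 0.1 s.
6. the gate swings through its part-open notch (value of joint gate above 1.15 rad), for 0.1 s.
At the end, for the whole second after the job is handed in: the robot holds the gate at 1.3 rad or wider, at rest (under 0.15 rad/s), by touching it with more than 0.5 N; the three keys (under 2 mm) and the roof catch (under 4 mm) are back at rest (value of joint gate above 1.3 rad and velocity of joint gate below 0.15 rad/s and not (velocity of joint gate below -0.15 rad/s) and (contact force between gate and the fingers above 0.5 N or contact force between gate and the arm above 0.5 N) and value of joint each of lamp_key, fan_key, release_key below 0.002 m and value of joint roof_catch below 0.004 m); the arm keeps its last pose, push and grip.
It fails at once if a thing lying on the bench is shoved more than 3 cm (distance of any of uv_meter, tape_white, wipes_pack, tweezers, screwdriver_red, hex_key, spudger_1, marker from where it was at the start of the episode above 0.03 m).
It fails at once if two keys are down together (value of joint each of lamp_key, fan_key above 0.003 m or value of joint each of lamp_key, release_key above 0.003 m or value of joint each of fan_key, release_key above 0.003 m).
It also fails if it takes over 66 s, if anything falls off the work surface, if the arm or the gripper's body presses on something with over 40 N, if the wrist force passes 120 N, or if a joint passes its speed limit or range.

## Working session

There is one attempt and no reset: what is moved stays moved. The work goes in short steps, Python scripts to look and compute and a tool call to move; the robot and the scene stay as the last step left them, time stands still between calls to the robot, and variables do not carry over. Pictures are saved under pics/ and viewed, and the job is handed in when it is done.

Besides the shell and the picture viewer there is one more tool, called as a command line: name --argument value ..., lists and objects as JSON in quotes. drive_tool: Moves the arm, as the interface text tells. Its arguments: {"type":"object","properties":{"increments":{"type":"array","items":{"type":"array"}},"jaw":{"type":"number"}},"required":["increments"]}

```bash
ls; mkdir -p pics
python3 - <<'E'
from cell import env
import cv2
s=env.state(); print(s)
for n in("scene","top"):
    p=env.read_camera(n); cv2.imwrite(f"pics/{n}0.png",p["pixels"]); print(n,p["vertical_fov"],p["cx"],p["cy"],p["k1"],p["world_to_cam"])
    for t in["cure_box","hinge_axis","gate_grip","roof_catch_grip","button_station","lamp_key_top","fan_key_top","release_key_top"]:
        r=env.tip_of(t,p); print(t,[(x["point"],round(x["score"],2)) for x in r[:2]])
E
```

```text
pics
{'t': 0.0, 'joints': array([ 1.20539429e+00,  4.91597565e-01,  1.55942751e+00, -2.14927944e-05,
        1.09169847e+00, -1.05601267e-01]), 'qvel': array([-0.00137206, -0.00297339,  0.00026272,  0.00059999, -0.00173038,
       -0.00142878]), 'tau': array([-5.18670695e-04, -6.12634349e+01, -2.58181858e+01,  6.91882940e-02,
        4.80949378e-02, -6.72636133e-05]), 'eef_pos': array([160.4552657 , 603.81155516, 214.0456906 ]), 'tcp_rot': array([-3.14046605e+00, -1.00246524e-04,  2.88180175e+00]), 'ft_force': array([-0.65376966,  0.38071107,  0.46452544]), 'moment': array([0.0364674 , 0.0099231 , 0.00206466]), 'opening': 0.999471417900963}
scene 45.91911250222462 257.32076174820077 187.56980322285682 0.04936786166307059 [[ 6.68643860e-01 -7.43283083e-01  2.11103487e-02 -3.47050813e+02]
 [-3.95194035e-01 -3.79271290e-01 -8.36645064e-01  3.06243303e+02]
 [ 6.29870672e-01  5.51074901e-01 -5.47338460e-01  9.68256301e+02]
 [ 0.00000000e+00  0.00000000e+00  0.00000000e+00  1.00000000e+00]]
cure_box [([419.8, -43.0, 1.7], 0.67)]
hinge_axis [([555.2, 155.9, 156.6], 0.64)]
gate_grip [([444.6
[... 500 characters left out ...]
81e-03  1.01526256e+01]
 [-9.86234810e-01  4.19951296e-03 -1.65297501e-01  5.32675760e+02]
 [ 1.65247459e-01 -1.03122021e-02 -9.86198223e-01  1.15985962e+03]
 [ 0.00000000e+00  0.00000000e+00  0.00000000e+00  1.00000000e+00]]
cure_box [([500.4, 273.9, 1.9], 0.88)]
hinge_axis [([554.9, 155.7, 153.7], 0.55), ([542.8, 20.5, -0.2], 0.51)]
gate_grip [([447.8, 206.5, 160.3], 0.6), ([556.6, 158.0, 153.5], 0.49)]
roof_catch_grip [([470.1, 267.0, 165.1], 0.73)]
button_station [([459.3, -230.0, -3.3], 0.87), ([418.5, -41.1, 3.5], 0.33)]
lamp_key_top [([449.4, -281.7, 51.2], 0.47), ([471.4, -179.6, 58.3], 0.43)]
fan_key_top [([450.6, -281.4, 50.8], 0.51)]
release_key_top [([461.4, -230.7, 51.5], 0.49)]
```

View pics/scene0.png

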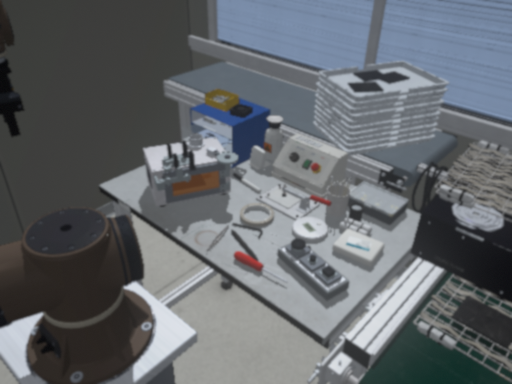

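View pics/top0.png

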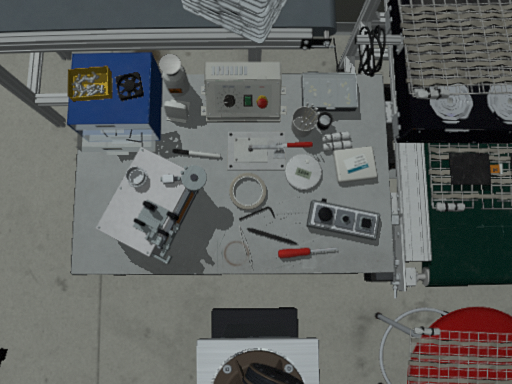

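```bash
cat > h.py <<'E'
import numpy as np, cv2
def proj(p,P):
    P=np.atleast_2d(np.array(P,float)); M=p["world_to_cam"]; c=P@M[:3,:3].T+M[:3,3]
    f=p["pixels"].shape[0]/2/np.tan(np.radians(p["vertical_fov"])/2)
    s=c[:,:2]/c[:,2:]; r2=(s**2).sum(1,keepdims=True); return s*(1+p["k1"]*r2)*f+[p["cx"],p["cy"]]
def crop(p,x0,y0,x1,y1,name,pts=[],k=6):
    im=cv2.resize(p["pixels"][y0:y1,x0:x1],None,fx=k,fy=k,interpolation=cv2.INTER_CUBIC)
    for q in pts:
        u,v=((q-[x0,y0]+0.5)*k).astype(int); cv2.drawMarker(im,(u,v),(0,0,255),0,10,1)
    cv2.imwrite("pics/"+name,im)
def box(o,yaw,pts):
    c,s=np.cos(yaw),np.sin(yaw); return np.array([[o[0]+c*a-s*b,o[1]+s*a+c*b,z] for a,b,z in pts])
E
python3 - <<'E'
from cell import env
from h import *
p=env.read_camera("top"); q=env.read_camera("scene")
yaw=1.127;H=np.array([555,156])
o=H-box([0,0],yaw,[(-83,-103,0)])[0,:2];print(o)
B=box(o,yaw,[(-75,-115,130),(-75,115,130),(75,115,130),(75,-115,130)])
rc=np.array([469.3,264.5])
G=box(o,yaw,[(-83,-103+121-21,178),(-83,-103+121+35,178)])
Rr=box(rc,yaw,[(0,-21,178),(0,35,178)])
S=np.array([[472,-178,61],[460.8,-231,53],[449.5,-284,53]])
A=np.vstack([B,G,Rr])
crop(p,90,140,220,270,"t1.png",proj(p,A),5)
crop(p,300,190,390,250,"t2.png",proj(p,S),8)
crop(q,140,130,240,210,"s1.png",proj(q,A),7)
crop(q,270,220,360,300,"s2.png",proj(q,S),7)
E
```

```text
[497.61560437 275.1848612 ]
```

```bash
cd pics
python3 - <<'E'
import cv2,numpy as np
def pad(a):
    return cv2.resize(a,(400,300*1)) 
a=[cv2.imread(n) for n in("t1.png","t2.png","s1.png","s2.png")]
cv2.imwrite("all1.png",np.hstack([cv2.resize(a[1],(450,300)),cv2.resize(a[3],(337,300))]))
E
```

```text
(no output)
```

View pics/t1.png

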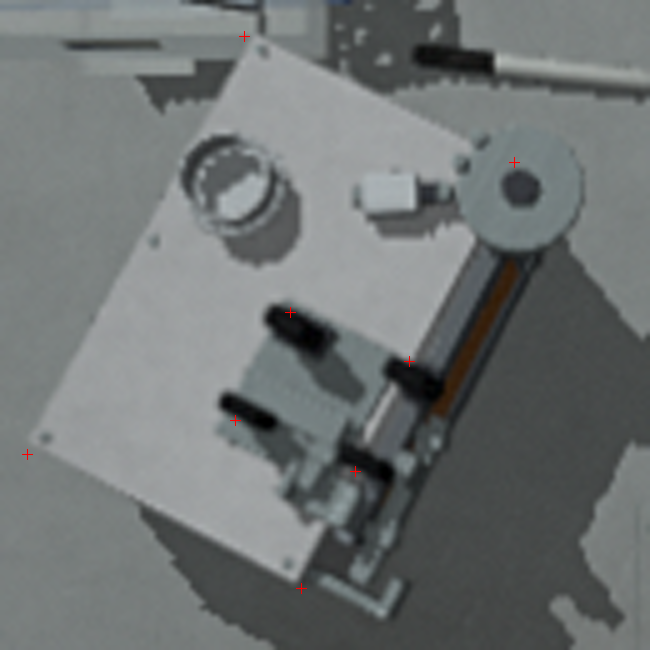

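View pics/s1.png

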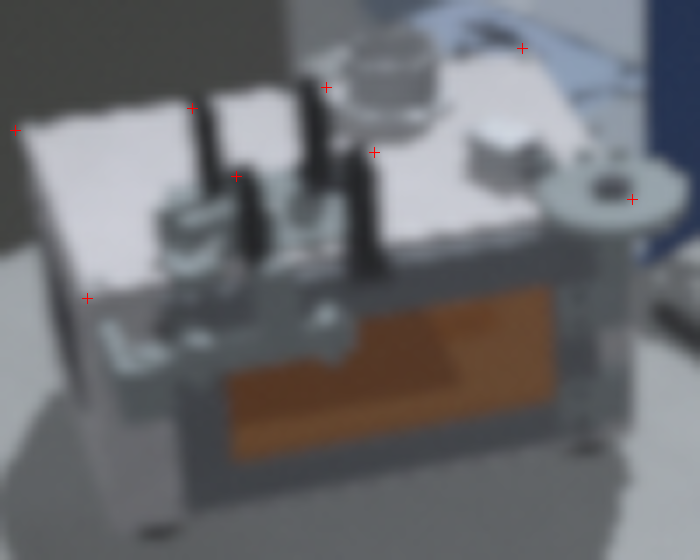

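View pics/all1.png

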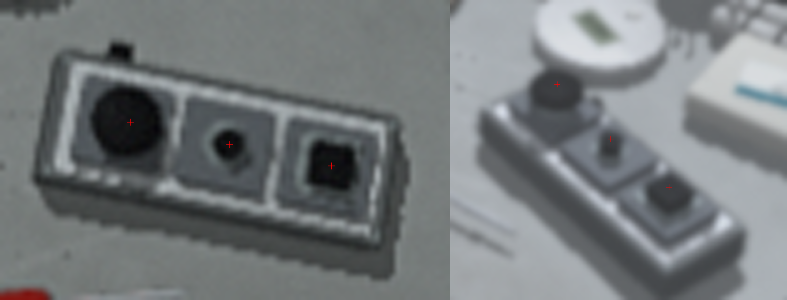

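Run:
```python
from cell import env
from h import *
from scipy.optimize import least_squares
p=env.read_camera("top"); q=env.read_camera("scene")
cor=[(-75,115,130),(75,115,130),(75,-115,130)]
ot=np.array([(297,582),(33,440),(253,40)])/5+[90,140]-.5
os_=np.array([(90,292),(20,128),(530,55)])/7+[140,130]-.5
def r(x,d=0):
    B=box(x[:2],x[2],cor); return np.r_[(proj(p,B)-ot).ravel(),(proj(q,B)-os_).ravel()]
for w in ("all","top","scene"):
    f=(lambda x:r(x)) if w=="all" else (lambda x:r(x)[:6]) if w=="top" else (lambda x:r(x)[6:])
    s=least_squares(f,[497,275,1.1]); print(w,s.x.round(3),s.fun.round(1)); x=s.x
    print(" hinge",box(x[:2],x[2],[(-83,-103,0),(-83,18,0)]).round(1))
s=least_squares(r,[497,275,1.1]).x
rc=np.array([469.3,264.5])
H=box(s[:2],s[2],[(-83,-103,0)])[0]
G=[]
for (c) in (box(s[:2],s[2],[(-83,18,0)])[0],rc):
    for y0,y1 in((-21,-9),(35,23)):
        for xx,z in((-11,178),(11,178)):
            G+= [box(c,s[2],[(xx,y0,z)])[0]]
G=np.array(G)
crop(p,120,190,190,250,"t3.png",proj(p,G),10)
crop(q,150,135,210,185,"s3.png",proj(q,G),10)
for pp in (p,q):
  for t in ["hinge_axis","gate_grip","roof_catch_grip","cure_box"]:
    print(t,[(x["point"],round(x["score"],2)) for x in env.tip_of(t,pp)[:1]])
```

```text
all [499.479 273.626   1.105] [ 0.3  0.8 -1.   1.1  0.3 -1.5 -0.2  0.6  0.6 -0.1  0.4 -0.7]
 hinge [[554.2 153.2   0. ]
 [446.1 207.6   0. ]]
top [499.782 273.273   1.103] [ 0.4  0.6 -0.9  0.9  0.5 -1.6]
 hinge [[554.3 152.8   0. ]
 [446.3 207.3   0. ]]
scene [499.169 274.315   1.109] [-0.3  0.6  0.3 -0.   0.  -0.8]
 hinge [[554.5 154.1   0. ]
 [446.1 208.    0. ]]
hinge_axis [([555.3, 157.5, 152.5], 0.69)]
gate_grip [([448.6, 207.4, 157.8], 0.57)]
roof_catch_grip [([471.1, 266.4, 164.6], 0.58)]
cure_box [([500.9, 277.0, -0.0], 0.85)]
hinge_axis [([552.6, 156.3, 157.1], 0.82)]
gate_grip []
roof_catch_grip [([469.8, 265.0, 163.8], 0.83)]
cure_box [([504.1, 273.4, 1.5], 0.81)]
```

View pics/t3.png

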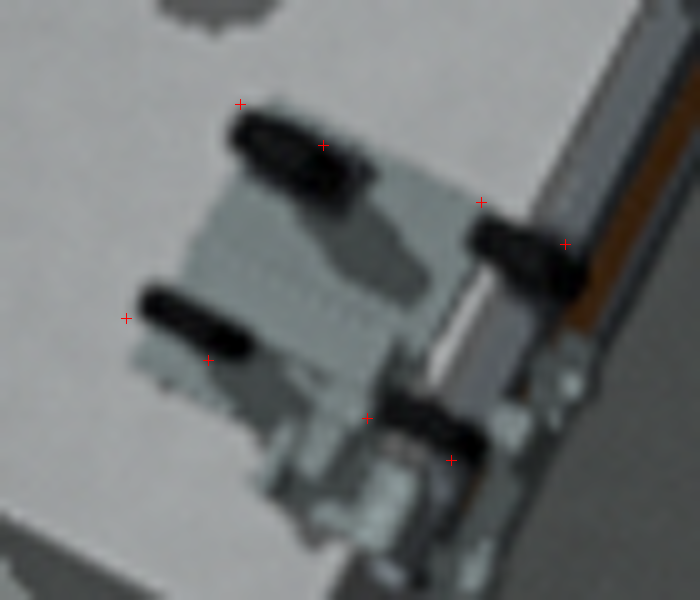

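View pics/s3.png

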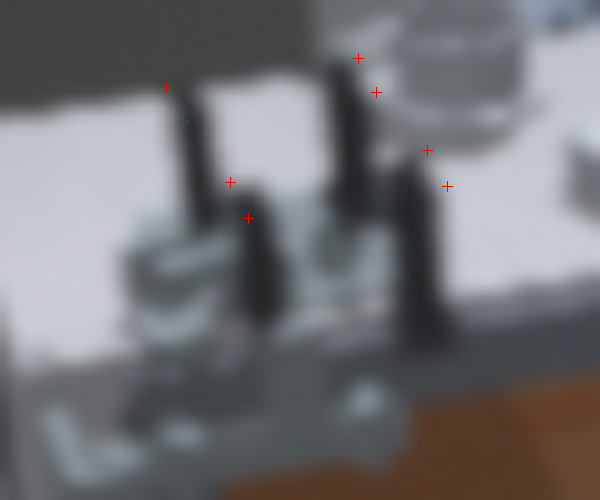

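```bash
cat >> h.py <<'E'
def plan(start,yaw,wps,step=28):
    """wps: list of (x,y,z,yaw); prints rows, 5 per call"""
    rows=[];P=np.array(start,float)
    for w in wps:
        T=np.array(w[:3],float)
        while True:
            d=T-P; dy=(w[3]-yaw+np.pi)%(2*np.pi)-np.pi
            n=max(np.linalg.norm(d)/step,abs(dy)/.08)
            if n<0.02: break
            n=max(1,n)
            d=d/n; dy=dy/n
            x=np.array([np.cos(yaw),np.sin(yaw),0]);y=np.array([np.sin(yaw),-np.cos(yaw),0]);z=np.array([0,0,-1])
            l=np.round(np.array([d@x,d@y,d@z])/30,2); a=round(-dy/.08,2)
            P=P+30*(l[0]*x+l[1]*y+l[2]*z); yaw-=a*.08
            rows.append([l.tolist(),[0,0,a]])
            if n==1: break
    for i in range(0,len(rows),5): print(str(rows[i:i+5]).replace(" ",""))
    print("end",P.round(1),round(yaw,3))
E
python3 - <<'E'
from cell import env
from h import *
s=env.state()
plan(s["eef_pos"],s["tcp_rot"][2],[(340,400,260,2.3),(440,200,260,1.8),(480,0,260,1.35),(472,-178,110,1.25)])
E
```

```text
[[[-0.77,-0.51,-0.15],[0,0,np.float64(0.74)]],[[-0.79,-0.47,-0.15],[0,0,np.float64(0.74)]],[[-0.82,-0.42,-0.15],[0,0,np.float64(0.74)]],[[-0.84,-0.37,-0.16],[0,0,np.float64(0.74)]],[[-0.86,-0.32,-0.15],[0,0,np.float64(0.74)]]]
[[[-0.88,-0.26,-0.16],[0,0,np.float64(0.74)]],[[-0.9,-0.21,-0.15],[0,0,np.float64(0.74)]],[[-0.91,-0.16,-0.16],[0,0,np.float64(0.74)]],[[-0.91,-0.11,-0.15],[0,0,np.float64(0.74)]],[[-0.77,-0.04,-0.13],[0,0,np.float64(0.61)]]]
[[[-0.9,-0.25,-0.0],[0,0,np.float64(0.78)]],[[-0.91,-0.19,-0.0],[0,0,np.float64(0.78)]],[[-0.92,-0.13,-0.0],[0,0,np.float64(0.78)]],[[-0.93,-0.07,-0.0],[0,0,np.float64(0.78)]],[[-0.93,-0.01,-0.0],[0,0,np.float64(0.78)]]]
[[[-0.93,0.04,-0.0],[0,0,np.float64(0.78)]],[[-0.93,0.1,-0.0],[0,0,np.float64(0.78)]],[[-0.92,0.16,-0.0],[0,0,np.float64(0.79)]],[[-0.93,-0.03,-0.0],[0,0,np.float64(0.77)]],[[-0.93,0.03,-0.0],[0,0,np.float64(0.77)]]]
[[[-0.93,0.09,-0.0],[0,0,np.float64(0.77)]],[[-0.92,0.14,-0.0],[0,0,np.float64(0.77)]],[[-0.91,0.2,-0.0],[0,0,np.float64(0.77)]],[[-0.9,0.25,-0.0],[0,0,np.float64(0.77)]],[[-0.88,0.31,-0.0],[0,0,np.float64(0.78)]]]
[[[-0.26,0.11,-0.0],[0,0,np.float64(0.23)]],[[-0.7,0.12,0.6],[0,0,np.float64(0.15)]],[[-0.7,0.13,0.6],[0,0,np.float64(0.15)]],[[-0.7,0.14,0.6],[0,0,np.float64(0.15)]],[[-0.7,0.15,0.6],[0,0,np.float64(0.15)]]]
[[[-0.7,0.16,0.6],[0,0,np.float64(0.15)]],[[-0.69,0.17,0.6],[0,0,np.float64(0.15)]],[[-0.69,0.18,0.6],[0,0,np.float64(0.15)]],[[-0.69,0.18,0.6],[0,0,np.float64(0.15)]],[[-0.22,0.06,0.2],[0,0,np.float64(0.05)]]]
end [ 471.9 -178.   110. ] 1.25
```

drive_tool --increments '[[[-0.77,-0.51,-0.15],[0,0,0.74]],[[-0.79,-0.47,-0.15],[0,0,0.74]],[[-0.82,-0.42,-0.15],[0,0,0.74]],[[-0.84,-0.37,-0.16],[0,0,0.74]],[[-0.86,-0.32,-0.15],[0,0,0.74]]]' --jaw -1

```text
t: 1.92
eef_pos: [252.1, 499.2, 237.7]
tcp_rot: [3.141, 0.0, 2.583]
ft_force: [0.3, 0.9, 0.4]
opening: 0.708
```

drive_tool --increments '[[[-0.88,-0.26,-0.16],[0,0,0.74]],[[-0.9,-0.21,-0.15],[0,0,0.74]],[[-0.91,-0.16,-0.16],[0,0,0.74]],[[-0.91,-0.11,-0.15],[0,0,0.74]],[[-0.77,-0.04,-0.13],[0,0,0.61]]]'

```text
t: 2.33
eef_pos: [340.9, 398.8, 260.4]
tcp_rot: [3.141, 0.0, 2.297]
ft_force: [0.2, 0.1, -0.4]
opening: 0.358
```

drive_tool --increments '[[[-0.9,-0.25,0],[0,0,0.78]],[[-0.91,-0.19,0],[0,0,0.78]],[[-0.92,-0.13,0],[0,0,0.78]],[[-0.93,-0.07,0],[0,0,0.78]],[[-0.93,-0.01,0],[0,0,0.78]]]'

```text
t: 2.75
eef_pos: [402.9, 274.0, 260.1]
tcp_rot: [3.141, -0.0, 1.985]
ft_force: [-0.3, 0.5, -0.4]
opening: 0.026
```

drive_tool --increments '[[[-0.93,0.04,0],[0,0,0.78]],[[-0.93,0.1,0],[0,0,0.78]],[[-0.92,0.16,0],[0,0,0.79]],[[-0.93,-0.03,0],[0,0,0.77]],[[-0.93,0.03,0],[0,0,0.77]]]'

```text
t: 3.17
eef_pos: [451.3, 144.0, 260.0]
tcp_rot: [3.141, -0.0, 1.674]
ft_force: [-0.0, -0.5, -0.1]
opening: 0.007
```

drive_tool --increments '[[[-0.93,0.09,0],[0,0,0.77]],[[-0.92,0.14,0],[0,0,0.77]],[[-0.91,0.2,0],[0,0,0.77]],[[-0.9,0.25,0],[0,0,0.77]],[[-0.88,0.31,0],[0,0,0.78]]]'

```text
t: 3.58
eef_pos: [478.5, 6.8, 260.1]
tcp_rot: [3.141, -0.0, 1.365]
ft_force: [0.4, 0.5, 0.5]
opening: 0.004
```

drive_tool --increments '[[[-0.26,0.11,0],[0,0,0.23]],[[-0.7,0.12,0.6],[0,0,0.15]],[[-0.7,0.13,0.6],[0,0,0.15]],[[-0.7,0.14,0.6],[0,0,0.15]],[[-0.7,0.15,0.6],[0,0,0.15]]]'

```text
t: 4.0
eef_pos: [475.8, -86.1, 187.3]
tcp_rot: [3.141, -0.0, 1.302]
ft_force: [1.3, -0.5, -0.2]
opening: 0.005
```

drive_tool --increments '[[[-0.7,0.16,0.6],[0,0,0.15]],[[-0.69,0.17,0.6],[0,0,0.15]],[[-0.69,0.18,0.6],[0,0,0.15]],[[-0.69,0.18,0.6],[0,0,0.15]],[[-0.22,0.06,0.2],[0,0,0.05]]]'

```text
t: 4.42
eef_pos: [471.4, -179.4, 107.9]
tcp_rot: [-3.14, -0.0, 1.248]
ft_force: [-0.5, 0.3, 0.9]
opening: 0.006
```

drive_tool --increments '[[[0,0,0.5],[0,0,0]],[[0,0,0.5],[0,0,0]],[[0,0,0.4],[0,0,0]],[[0,0,0],[0,0,0]]]'

```text
t: 4.75
eef_pos: [471.4, -177.0, 66.5]
tcp_rot: [-3.139, -0.001, 1.25]
ft_force: [-0.7, 0.4, -0.2]
opening: 0.008
```

drive_tool --increments '[[[0,0,0.1],[0,0,0]],[[0,0,0.1],[0,0,0]],[[0,0,0.1],[0,0,0]],[[0,0,0],[0,0,0]]]'

```text
t: 5.08
eef_pos: [472.4, -177.9, 59.2]
tcp_rot: [3.14, -0.0, 1.25]
ft_force: [1.7, 1.7, 3.0]
opening: 0.001
```

drive_tool --increments '[[[0,0,0.05],[0,0,0]],[[0,0,0.05],[0,0,0]],[[0,0,0],[0,0,0]]]'

```text
t: 5.33
eef_pos: [472.2, -178.0, 56.1]
tcp_rot: [3.141, -0.0, 1.25]
ft_force: [1.4, 2.2, 4.9]
opening: 0.011
```

drive_tool --increments '[[[0,0,0.05],[0,0,0]],[[0,0,0.05],[0,0,0]],[[0,0,0],[0,0,0]]]'

```text
t: 5.58
eef_pos: [472.4, -178.1, 54.9]
tcp_rot: [3.139, 0.0, 1.25]
ft_force: [-2.3, 6.0, 32.4]
opening: 0.005
```

drive_tool --increments '[[[0,0,-0.3],[0,0,0]],[[0,0,-0.6],[0,0,0]],[[0,0,0],[0,0,0]]]'

```text
t: 5.83
eef_pos: [472.5, -178.4, 81.9]
tcp_rot: [3.139, 0.001, 1.25]
ft_force: [-0.5, -0.9, 0.8]
opening: 0.006
```

Run:
```python
from cell import env
from h import *
s=env.state();print(s["eef_pos"],s["ft_force"])
plan(s["eef_pos"],s["tcp_rot"][2],[(449.5,-284,78,1.25),(449.5,-284,57,1.25)],25)
```

```text
[ 472.51699828 -178.43904451   81.87117981] [-0.5103985  -0.87346298  0.76271497]
[[[-0.83,0.09,0.03],[0,0,np.float64(-0.0)]],[[-0.83,0.09,0.03],[0,0,np.float64(-0.0)]],[[-0.83,0.09,0.03],[0,0,np.float64(-0.0)]],[[-0.83,0.08,0.03],[0,0,np.float64(-0.0)]],[[-0.26,0.03,0.01],[0,0,np.float64(-0.0)]]]
[[[-0.0,0.0,0.7],[0,0,np.float64(-0.0)]]]
end [ 449.5 -284.    57. ] 1.25
```

drive_tool --increments '[[[-0.83,0.09,0.03],[0,0,0]],[[-0.83,0.09,0.03],[0,0,0]],[[-0.83,0.09,0.03],[0,0,0]],[[-0.83,0.09,0.03],[0,0,0]],[[-0.26,0.03,0.01],[0,0,0]]]'

```text
t: 6.25
eef_pos: [448.4, -286.2, 75.3]
tcp_rot: [-3.141, 0.0, 1.248]
ft_force: [0.5, 0.6, -0.2]
opening: 0.005
```

drive_tool --increments '[[[0,0,0.35],[0,0,0]],[[0,0,0.35],[0,0,0]],[[0,0,0],[0,0,0]]]'

```text
t: 6.5
eef_pos: [448.5, -282.1, 52.7]
tcp_rot: [-3.139, -0.001, 1.25]
ft_force: [-1.4, -1.1, 2.5]
opening: 0.006
```

drive_tool --increments '[[[0,0,0.1],[0,0,0]],[[0,0,0.1],[0,0,0]],[[0,0,0],[0,0,0]]]'

```text
t: 6.75
eef_pos: [449.0, -282.4, 48.5]
tcp_rot: [-3.14, -0.001, 1.251]
ft_force: [-2.0, 2.9, 3.5]
opening: 0.005
```

drive_tool --increments '[[[0,0,0.05],[0,0,0]],[[0,0,0.05],[0,0,0]],[[0,0,0],[0,0,0]]]'

```text
t: 7.0
eef_pos: [449.3, -283.0, 47.3]
tcp_rot: [3.141, -0.0, 1.25]
ft_force: [-3.7, 7.2, 18.0]
opening: 0.005
```

drive_tool --increments '[[[0,0,-0.3],[0,0,0]],[[0,0,-0.55],[0,0,0]],[[0.89,-0.1,0],[0,0,0]],[[0.89,-0.09,0],[0,0,0]],[[0,0,0],[0,0,0]]]'

```text
t: 7.42
eef_pos: [461.0, -228.2, 71.9]
tcp_rot: [3.141, -0.0, 1.252]
ft_force: [0.7, -0.1, 0.2]
opening: 0.005
```

drive_tool --increments '[[[0,0,0.3],[0,0,0]],[[0,0,0.1],[0,0,0]],[[0,0,0],[0,0,0]]]'

```text
t: 7.67
eef_pos: [460.3, -231.6, 58.4]
tcp_rot: [-3.141, -0.0, 1.249]
ft_force: [-0.2, -0.3, -0.1]
opening: 0.002
```

drive_tool --increments '[[[0,0,0.15],[0,0,0]],[[0,0,0.1],[0,0,0]],[[0,0,0.05],[0,0,0]],[[0,0,0],[0,0,0]]]'

```text
t: 8.0
eef_pos: [460.6, -231.7, 50.3]
tcp_rot: [3.141, 0.0, 1.249]
ft_force: [-0.6, -2.4, 2.6]
opening: 0.006
```

drive_tool --increments '[[[0,0,0.05],[0,0,0]],[[0,0,0.05],[0,0,0]],[[0,0,0],[0,0,0]]]'

```text
t: 8.25
eef_pos: [460.7, -231.4, 47.6]
tcp_rot: [3.141, 0.0, 1.25]
ft_force: [-0.4, -3.1, 5.4]
opening: 0.004
```

drive_tool --increments '[[[0,0,0.05],[0,0,0]],[[0,0,0.03],[0,0,0]],[[0,0,0],[0,0,0]]]'

```text
t: 8.5
eef_pos: [460.9, -231.5, 47.1]
tcp_rot: [3.14, 0.001, 1.25]
ft_force: [-6.4, -0.8, 30.8]
opening: 0.004
```

Run:
```python
from cell import env
from h import *
s=env.state();print(s["eef_pos"],s["ft_force"])
plan(s["eef_pos"]-[0,0,1.5],s["tcp_rot"][2],[(461,-228,100,1.25),(480,-60,240,1.2),(470,265,240,1.105)],29)
```

```text
[ 460.86426879 -231.48366909   47.07251494] [-6.36359632 -0.8493257  30.82777   ]
[[[0.06,-0.02,-0.96],[0,0,np.float64(0.0)]],[[0.05,-0.01,-0.85],[0,0,np.float64(0.0)]],[[0.73,-0.15,-0.62],[0,0,np.float64(0.08)]],[[0.73,-0.16,-0.62],[0,0,np.float64(0.08)]],[[0.73,-0.16,-0.62],[0,0,np.float64(0.08)]]]
[[[0.73,-0.17,-0.62],[0,0,np.float64(0.08)]],[[0.72,-0.17,-0.62],[0,0,np.float64(0.09)]],[[0.72,-0.18,-0.61],[0,0,np.float64(0.08)]],[[0.72,-0.19,-0.61],[0,0,np.float64(0.09)]],[[0.41,-0.1,-0.35],[0,0,np.float64(0.05)]]]
[[[0.89,-0.38,-0.0],[0,0,np.float64(0.11)]],[[0.89,-0.39,-0.0],[0,0,np.float64(0.11)]],[[0.88,-0.39,-0.0],[0,0,np.float64(0.1)]],[[0.88,-0.4,-0.0],[0,0,np.float64(0.11)]],[[0.88,-0.41,-0.0],[0,0,np.float64(0.1)]]]
[[[0.87,-0.42,-0.0],[0,0,np.float64(0.11)]],[[0.87,-0.42,-0.0],[0,0,np.float64(0.1)]],[[0.87,-0.43,-0.0],[0,0,np.float64(0.11)]],[[0.86,-0.44,-0.0],[0,0,np.float64(0.1)]],[[0.86,-0.45,-0.0],[0,0,np.float64(0.11)]]]
[[[0.86,-0.45,-0.0],[0,0,np.float64(0.1)]],[[0.17,-0.09,-0.0],[0,0,np.float64(0.02)]]]
end [470.1 265.1 240. ] 1.105
```

drive_tool --increments '[[[0.06,-0.02,-0.96],[0,0,0]],[[0.05,-0.01,-0.85],[0,0,0]],[[0.73,-0.15,-0.62],[0,0,0.08]],[[0.73,-0.16,-0.62],[0,0,0.08]],[[0.73,-0.16,-0.62],[0,0,0.08]]]'

```text
t: 8.92
eef_pos: [468.1, -159.9, 155.9]
tcp_rot: [-3.141, -0.001, 1.229]
ft_force: [-0.8, 0.5, -0.1]
opening: 0.003
```

drive_tool --increments '[[[0.73,-0.17,-0.62],[0,0,0.08]],[[0.72,-0.17,-0.62],[0,0,0.09]],[[0.72,-0.18,-0.61],[0,0,0.08]],[[0.72,-0.19,-0.61],[0,0,0.09]],[[0.41,-0.1,-0.35],[0,0,0.05]]]' --jaw 1

```text
t: 9.33
eef_pos: [479.8, -57.5, 241.1]
tcp_rot: [3.141, -0.001, 1.2]
ft_force: [-0.4, -0.1, 0.6]
opening: 0.298
```

drive_tool --increments '[[[0.89,-0.38,0],[0,0,0.11]],[[0.89,-0.39,0],[0,0,0.11]],[[0.88,-0.39,0],[0,0,0.1]],[[0.88,-0.4,0],[0,0,0.11]],[[0.88,-0.41,0],[0,0,0.1]]]'

```text
t: 9.75
eef_pos: [474.8, 87.0, 239.3]
tcp_rot: [-3.141, -0.0, 1.157]
ft_force: [0.1, 0.2, 0.2]
opening: 0.649
```

drive_tool --increments '[[[0.87,-0.42,0],[0,0,0.11]],[[0.87,-0.42,0],[0,0,0.1]],[[0.87,-0.43,0],[0,0,0.11]],[[0.86,-0.44,0],[0,0,0.1]],[[0.86,-0.45,0],[0,0,0.11]]]'

```text
t: 10.17
eef_pos: [470.0, 232.2, 239.2]
tcp_rot: [-3.141, 0.0, 1.114]
ft_force: [0.9, -0.7, 0.5]
opening: 0.973
```

drive_tool --increments '[[[0.86,-0.45,0],[0,0,0.1]],[[0.17,-0.09,0],[0,0,0.02]],[[0,0,0],[0,0,0]]]'

```text
t: 10.42
eef_pos: [469.2, 266.8, 239.0]
tcp_rot: [-3.141, 0.001, 1.108]
ft_force: [-0.1, 0.3, 1.0]
opening: 1.002
```

Run:
```python
from cell import env
from h import *
s=env.state();print(s["eef_pos"],s["ft_force"],s["joints"])
p=env.read_camera("top"); q=env.read_camera("scene")
crop(p,90,140,220,270,"t4.png",[],5)
crop(q,140,90,240,200,"s4.png",[],5)
```

```text
[469.22059114 266.81164135 238.98425587] [-0.058577    0.27067644  1.00829338] [3.94442680e-01 3.44666387e-01 1.73578356e+00 4.41692260e-04
 1.06219486e+00 8.57361472e-01]
```

View pics/s4.png

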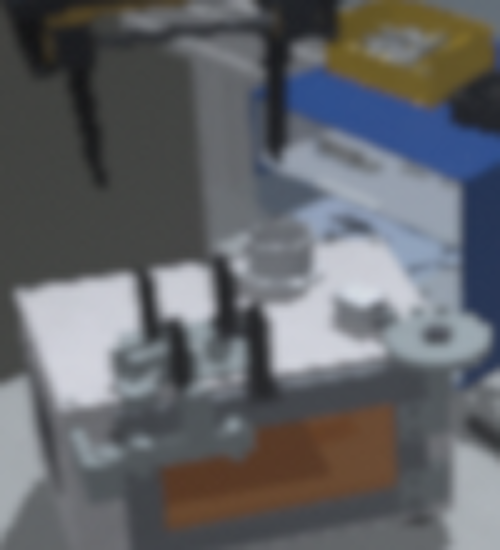

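drive_tool --increments '[[[0,0,0.9],[0,0,0]],[[0,0,0.9],[0,0,0]],[[0,0,0.9],[0,0,0]],[[0,0,0.43],[0,0,0]],[[0,0,0],[0,0,0]]]'

```text
t: 10.93
eef_pos: [468.9, 263.5, 143.1]
tcp_rot: [-3.138, 0.004, 1.104]
ft_force: [-1.0, 0.3, 0.3]
opening: 0.999
```

Run:
```python
from cell import env
from h import *
s=env.state();print(s["eef_pos"],s["ft_force"])
q=env.read_camera("scene")
crop(q,140,90,240,200,"s5.png",[],5)
```

```text
[468.89792672 263.4996919  143.11611598] [-1.04305952  0.28597709  0.3104575 ]
```

View pics/s5.png

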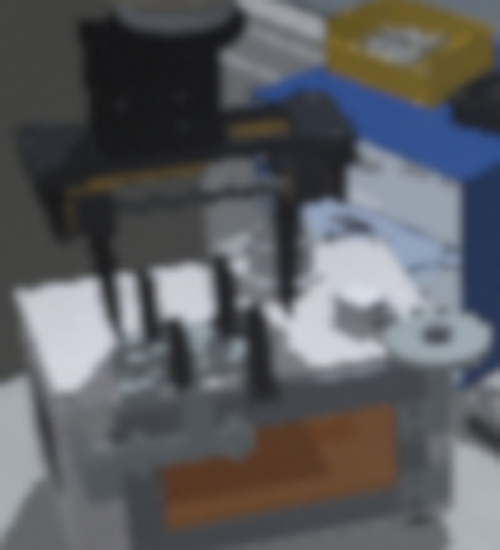

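drive_tool --increments '[[[0,0,0],[0,0,0]],[[0,0,0],[0,0,0]],[[0,0,0],[0,0,0]],[[0,0,0],[0,0,0]],[[0,0,0],[0,0,0]]]' --jaw -0.3

```text
t: 11.4
eef_pos: [469.7, 265.6, 146.3]
tcp_rot: [-3.141, -0.001, 1.105]
ft_force: [-5.2, 4.1, 5.0]
opening: 0.713
```

drive_tool --increments '[[[0,0,0],[0,0,0]],[[0,0,0],[0,0,0]],[[0,0,0],[0,0,0]],[[0,0,0],[0,0,0]],[[0,0,0],[0,0,0]]]'

```text
t: 11.82
eef_pos: [470.2, 265.4, 146.1]
tcp_rot: [3.141, -0.0, 1.105]
ft_force: [2.5, -2.9, 4.6]
opening: 0.432
```

Run:
```python
from cell import env
from h import *
s=env.state();print(s["eef_pos"],s["ft_force"],s["opening"])
q=env.read_camera("scene")
p=env.read_camera("top")
crop(q,140,90,240,200,"s6.png",[],5)
crop(p,90,140,220,270,"t6.png",[],5)
```

```text
[470.19188329 265.38290206 146.10837177] [ 2.49252054 -2.91571351  4.61543748] 0.43243839707374615
```

View pics/s6.png

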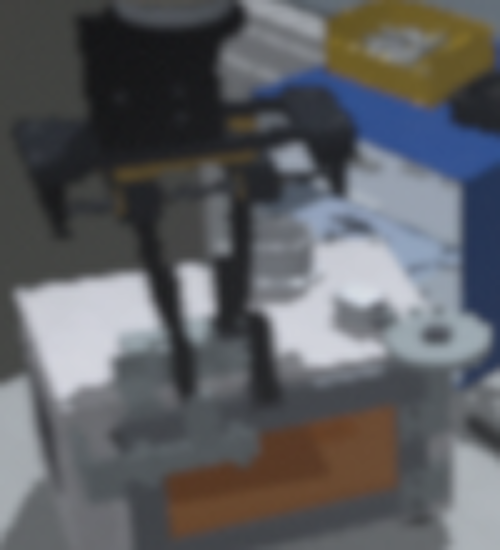

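View pics/t6.png

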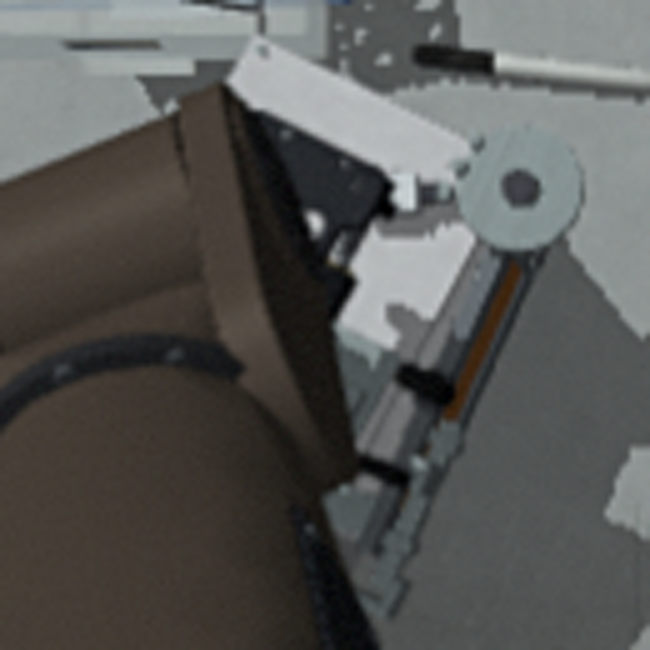

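drive_tool --increments '[[[0,0,0],[0,0,0]],[[0,0,0],[0,0,0]],[[0,0,0],[0,0,0]],[[0,0,0],[0,0,0]],[[0,0,0],[0,0,0]]]' --jaw 1

```text
t: 12.33
eef_pos: [470.0, 265.4, 145.6]
tcp_rot: [3.141, -0.0, 1.105]
ft_force: [1.2, 0.7, 0.5]
opening: 0.726
```

drive_tool --increments '[[[0,0,0],[0,0,0]],[[0,0,0],[0,0,0]],[[0,0,-0.9],[0,0,0]],[[0,0,-0.9],[0,0,0]],[[0,0,-0.9],[0,0,0]]]'

```text
t: 12.75
eef_pos: [469.8, 265.3, 227.4]
tcp_rot: [-3.141, 0.001, 1.105]
ft_force: [0.6, 0.1, 0.2]
opening: 0.996
```

Run:
```python
from cell import env
from h import *
s=env.state();print(s["eef_pos"],s["ft_force"],s["opening"])
plan([470,265.3,227],1.105,[(443.4,202,232,1.165)])
```

```text
[469.75743278 265.27902865 227.43491313] [0.56729515 0.072779   0.24546523] 0.9964926524890795
[[[-0.93,0.06,-0.07],[0,0,np.float64(-0.31)]],[[-0.93,0.04,-0.07],[0,0,np.float64(-0.3)]],[[-0.43,0.01,-0.03],[0,0,np.float64(-0.14)]]]
end [443.3 201.9 232.1] 1.165
```

drive_tool --increments '[[[-0.93,0.06,-0.07],[0,0,-0.31]],[[-0.93,0.04,-0.07],[0,0,-0.3]],[[-0.43,0.01,-0.03],[0,0,-0.14]],[[0,0,0],[0,0,0]]]'

```text
t: 13.08
eef_pos: [442.4, 200.4, 232.2]
tcp_rot: [3.141, -0.0, 1.164]
ft_force: [0.2, 0.3, 0.2]
opening: 1.003
```

Run:
```python
from cell import env
from h import *
s=env.state();print(s["eef_pos"],s["tcp_rot"],s["ft_force"],s["opening"])
q=env.read_camera("scene")
p=env.read_camera("top")
for pp in (q,p):
  for t in ["hinge_axis","gate_grip","roof_catch_grip"]:
    print(t,[(x["point"],round(x["score"],2)) for x in env.tip_of(t,pp)[:2]])
H=np.array([554.6,154.5]);yaw=1.165
c=H+121*np.array([-np.sin(yaw),np.cos(yaw)])
G=box(c,yaw,[(x,y,178) for y in (-21,35) for x in (-11,11)])
crop(q,140,120,215,190,"s7.png",proj(q,G),8)
crop(p,90,140,220,270,"t7.png",proj(p,G),5)
```

```text
[442.41767534 200.40396711 232.23465967] [ 3.14124385e+00 -2.74936761e-05  1.16412726e+00] [0.22866931 0.25078631 0.16133812] 1.0026612595949573
hinge_axis []
gate_grip [([553.1, 156.3, 153.7], 0.69), ([444.0, 202.5, 161.2], 0.55)]
roof_catch_grip [([615.6, -272.6, -0.9], 0.72), ([467.9, 267.6, 164.4], 0.6)]
hinge_axis [([555.8, 155.0, 154.5], 0.65)]
gate_grip [([446.9, 202.4, 160.4], 0.65), ([466.1, -0.9, -2.6], 0.59)]
roof_catch_grip []
```

View pics/s7.png

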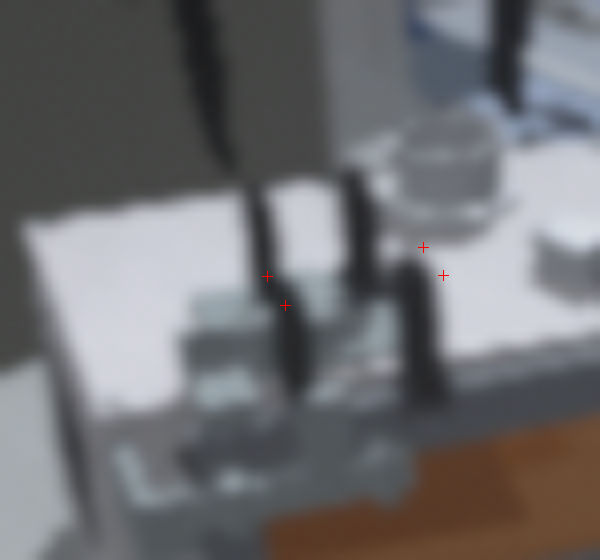

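View pics/t7.png

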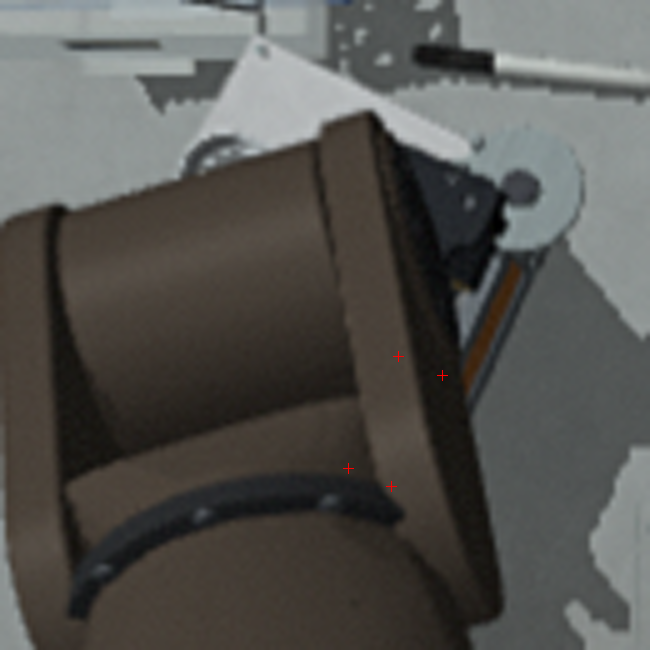

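drive_tool --increments '[[[0,0,0.9],[0,0,0]],[[0,0,0.9],[0,0,0]],[[0,0,0.7],[0,0,0]],[[0,0,0.37],[0,0,0]],[[0,0,0],[0,0,0]]]'

```text
t: 13.9
eef_pos: [442.3, 202.0, 143.4]
tcp_rot: [-3.138, 0.003, 1.165]
ft_force: [0.2, 0.8, 0.4]
opening: 1.004
```

Run:
```python
from cell import env
from h import *
s=env.state();print(s["eef_pos"],s["ft_force"])
q=env.read_camera("scene")
crop(q,140,90,240,200,"s8.png",[],5)
```

```text
[442.3318317  202.02248805 143.3767875 ] [0.21067017 0.82773888 0.43031511]
```

View pics/s8.png

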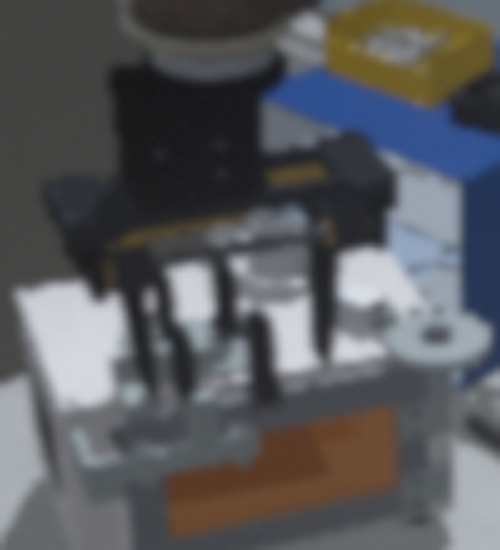

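Straddling the gate's tabs: left finger near (145,370), tabs at (180,350) and (262,350), right finger (325,340). Close.

drive_tool --increments '[[[0,0,0],[0,0,0]],[[0,0,0],[0,0,0]],[[0,0,0],[0,0,0]],[[0,0,0],[0,0,0]],[[0,0,0],[0,0,0]]]' --jaw -0.3

```text
t: 14.37
eef_pos: [442.9, 202.2, 146.1]
tcp_rot: [-3.141, -0.0, 1.165]
ft_force: [-4.8, 2.7, 3.6]
opening: 0.706
```

drive_tool --increments '[[[0,0,0],[0,0,0]],[[0,0,0],[0,0,0]],[[0,0,0],[0,0,0]],[[0,0,0],[0,0,0]],[[0,0,0],[0,0,0]]]'

```text
t: 14.78
eef_pos: [442.5, 202.1, 145.9]
tcp_rot: [-3.14, 0.0, 1.165]
ft_force: [-4.0, 1.0, 5.6]
opening: 0.437
```

Run:
```python
from cell import env
from h import *
s=env.state();print(s["eef_pos"],s["ft_force"],s["moment"],s["opening"])
H=np.array([554.6,154.5])
for a in (.06,.12,.2,.3,.4,.5,.6,.7,.9,1.1,1.2,1.3,1.4,1.45):
    y=1.105+a; c=H+121*np.array([-np.sin(y),np.cos(y)]); print(a,c.round(1),round(y,3))
# tangential motion per .08 rad: tool frame rows
y=1.165;st=.08
print("chord",2*121*np.sin(st/2), "radial", 121*(1-np.cos(st)))
```

```text
[442.52831946 202.12164106 145.9031293 ] [-3.99166411  0.98580053  5.56066204] [0.44623694 1.42589969 0.0446307 ] 0.4370876119021573
0.06 [443.4 202.3] 1.165
0.12 [440.8 195.5] 1.225
0.2 [437.8 186.3] 1.305
0.3 [435.3 174.5] 1.405
0.4 [433.9 162.5] 1.505
0.5 [433.7 150.4] 1.605
0.6 [434.7 138.3] 1.705
0.7 [436.9 126.4] 1.805
0.9 [444.8 103.6] 2.005
1.1 [457.1  82.8] 2.205
1.2 [464.8  73.4] 2.305
1.3 [473.3  64.9] 2.405
1.4 [482.7  57.2] 2.505
1.45 [487.6  53.7] 2.555
chord 9.677418873165466 radial 0.38699353738304787
```

drive_tool --increments '[[[-0.097,0.001,0],[0,0,-0.3]],[[-0.194,0.005,0],[0,0,-0.6]],[[-0.194,0.005,0],[0,0,-0.6]],[[0,0,0],[0,0,0]]]'

```text
t: 15.12
eef_pos: [437.5, 187.9, 145.9]
tcp_rot: [-3.14, 0.0, 1.288]
ft_force: [-3.3, 4.5, 4.4]
opening: 0.439
```

Run:
```python
from cell import env
from h import *
s=env.state();print(s["eef_pos"],s["tcp_rot"],s["ft_force"],s["moment"],s["opening"])
q=env.read_camera("scene")
crop(q,140,90,240,200,"s9.png",[],5)
```

```text
[437.47666426 187.93881412 145.90947218] [-3.14039670e+00  1.70958842e-04  1.28779755e+00] [-3.29004332  4.54519352  4.42434061] [0.7786044  1.40991117 0.24650131] 0.4389748594873318
```

View pics/s9.png

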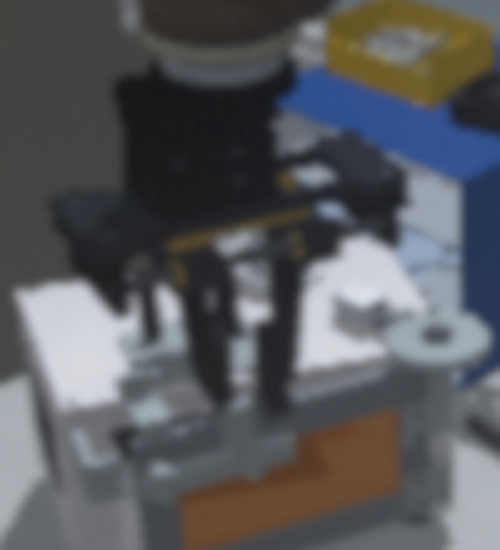

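The gate comes along (its free edge has left the housing near (140,470)). Continuing.

drive_tool --increments '[[[-0.194,0.005,0],[0,0,-0.6]],[[-0.194,0.005,0],[0,0,-0.6]],[[-0.194,0.005,0],[0,0,-0.6]],[[-0.194,0.005,0],[0,0,-0.6]],[[-0.194,0.005,0],[0,0,-0.6]]]'

```text
t: 15.58
eef_pos: [432.9, 159.7, 145.9]
tcp_rot: [-3.14, -0.0, 1.527]
ft_force: [-3.9, 3.6, 5.9]
opening: 0.437
```

drive_tool --increments '[[[-0.194,0.005,0],[0,0,-0.6]],[[-0.194,0.005,0],[0,0,-0.6]],[[-0.194,0.005,0],[0,0,-0.6]],[[-0.194,0.005,0],[0,0,-0.6]],[[-0.194,0.005,0],[0,0,-0.6]]]'

```text
t: 16.0
eef_pos: [435.0, 130.6, 145.9]
tcp_rot: [-3.14, -0.0, 1.768]
ft_force: [-4.5, 2.7, 7.0]
opening: 0.436
```

Run:
```python
from cell import env
from h import *
s=env.state();print(s["eef_pos"],s["tcp_rot"],s["ft_force"],s["moment"],s["opening"],s["joints"])
q=env.read_camera("scene")
crop(q,140,90,240,200,"s10.png",[],5)
```

```text
[435.00748856 130.55844908 145.87834946] [-3.14013847e+00 -2.71275659e-04  1.76782601e+00] [-4.54358943  2.72096381  7.03434374] [0.15877752 1.17448729 0.27630545] 0.43616881283384185 [ 1.45844893e-01  3.50041413e-01  2.04182789e+00  2.87938457e-04
  7.51189532e-01 -5.13955743e-02]
```

View pics/s10.png

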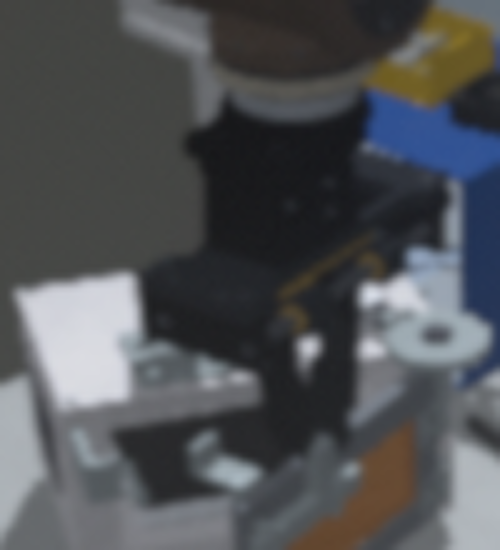

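drive_tool --increments '[[[-0.194,0.005,0],[0,0,-0.6]],[[-0.194,0.005,0],[0,0,-0.6]],[[-0.194,0.005,0],[0,0,-0.6]],[[-0.194,0.005,0],[0,0,-0.6]],[[-0.194,0.005,0],[0,0,-0.6]]]'

```text
t: 16.47
eef_pos: [444.0, 103.1, 145.9]
tcp_rot: [-3.14, -0.001, 2.008]
ft_force: [-4.6, 3.7, 6.4]
opening: 0.438
```

drive_tool --increments '[[[-0.194,0.005,0],[0,0,-0.6]],[[-0.194,0.005,0],[0,0,-0.6]],[[-0.194,0.005,0],[0,0,-0.6]],[[-0.194,0.005,0],[0,0,-0.6]],[[-0.194,0.005,0],[0,0,-0.6]]]'

```text
t: 16.88
eef_pos: [459.5, 78.3, 145.9]
tcp_rot: [-3.14, -0.001, 2.248]
ft_force: [-4.7, 3.6, 6.4]
opening: 0.436
```

Run:
```python
from cell import env
from h import *
s=env.state();print(s["eef_pos"],s["tcp_rot"],s["ft_force"],s["moment"],s["opening"],s["joints"])
q=env.read_camera("scene")
crop(q,140,90,260,220,"s11.png",[],5)
```

```text
[459.48598209  78.28900658 145.90566905] [-3.14035476e+00 -7.33934324e-04  2.24831317e+00] [-4.70946762  3.62324862  6.4390391 ] [0.27506072 0.99483827 0.38007973] 0.4359076327789557 [ 2.70019174e-02  3.64721668e-01  2.01500984e+00 -2.39579667e-04
  7.63290713e-01 -6.50342149e-01]
```

View pics/s11.png

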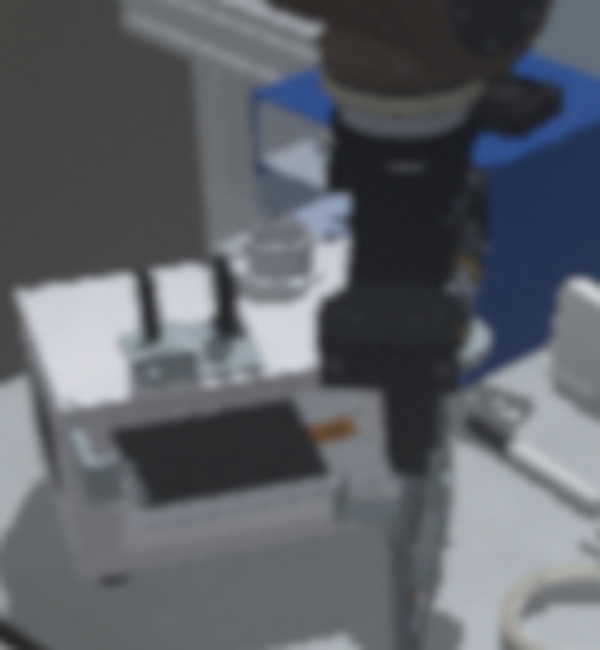

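drive_tool --increments '[[[-0.194,0.005,0],[0,0,-0.6]],[[-0.194,0.005,0],[0,0,-0.6]],[[-0.194,0.005,0],[0,0,-0.6]],[[-0.194,0.005,0],[0,0,-0.6]],[[-0.194,0.005,0],[0,0,-0.6]]]'

```text
t: 17.35
eef_pos: [480.3, 58.1, 145.9]
tcp_rot: [-3.141, -0.001, 2.488]
ft_force: [-5.8, 3.4, 5.8]
opening: 0.438
```

drive_tool --increments '[[[-0.194,0.005,0],[0,0,-0.6]],[[-0.097,0.001,0],[0,0,-0.3]],[[0,0,0],[0,0,0]],[[0,0,0],[0,0,0]],[[0,0,0],[0,0,0]]]'

```text
t: 17.77
eef_pos: [487.2, 53.2, 145.9]
tcp_rot: [-3.141, -0.001, 2.558]
ft_force: [-6.2, 3.3, 7.2]
opening: 0.438
```

Run:
```python
from cell import env
from h import *
s=env.state();print(s["eef_pos"],s["tcp_rot"],s["ft_force"],s["moment"],s["opening"])
q=env.read_camera("scene");p=env.read_camera("top")
H=np.array([554.6,154.5])
pts=[]
for a in (1.3,1.45):
    y=1.105+a; pts+=[[*(H+190*np.array([-np.sin(y),np.cos(y)])),128]]
pts+=[[*H,155]]
crop(q,140,90,260,220,"s12.png",proj(q,pts),5)
crop(p,70,130,400,280,"t12.png",proj(p,pts),2)
d=s["eef_pos"][:2]-H; print("radius",np.hypot(*d),"angle",(np.arctan2(d[1],d[0])-1.105-np.pi/2)%(2*np.pi))
print([(x["point"],x["score"]) for x in env.boxes_of("gate",p)+env.boxes_of("gate",q)])
```

```text
[487.16300994  53.20114567 145.8985826 ] [-3.14056430e+00 -1.20062936e-03  2.55821483e+00] [-6.19883774  3.3055003   7.24134606] [-0.08102408  1.15541133  0.46683528] 0.43823821344089264
radius 121.69307916620185 angle 1.4492435543186861
[([550.2, 170.2, 139.3], 0.63), ([477.7, 40.5, 117.3], 0.98)]
```

View pics/s12.png

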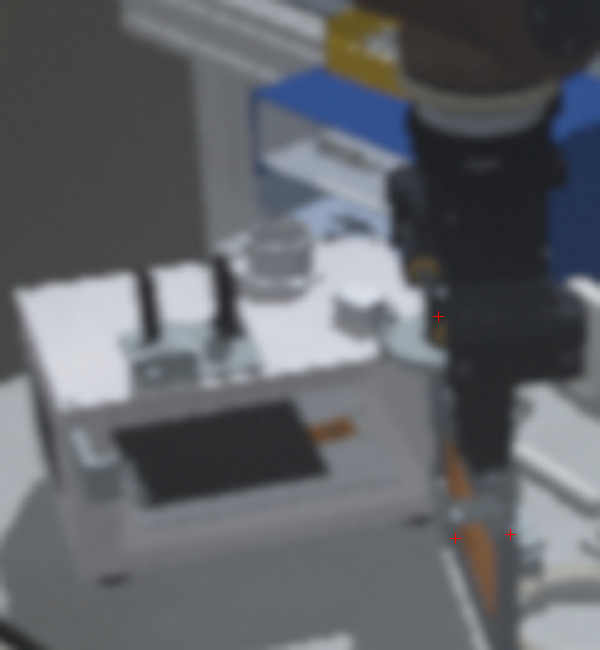

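View pics/t12.png

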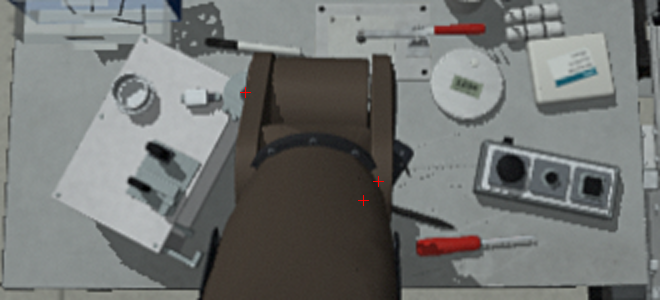

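Run:
```python
from cell import env
print(env.job_done()); s=env.state(); print(s["t"],s["eef_pos"],s["ft_force"],s["opening"])
```

```text
the job is handed in; nothing more can be done
None
the job is handed in; nothing more can be done
```

I pressed the three keys in order, squeezed both catches and swung the gate wide open. I handed the job in at about 18 s of the 66 s, with the gripper still holding the gate. No verdict is reported.

- **Keys:** I pressed the lamp stop, then the fan, then the release, each down to its hard stop. The tip bottomed at 54.9, 47.3 and 47.1 mm, with 32, 18 and 31 N on it. I lifted clear between presses.
- **Roof catch:** squeezed to an opening of 0.43, about 41 mm, which is home. The picture showed the gate ajar. In the last picture its tabs look back at rest.
- **Grip catch and gate:** squeezed to an opening of 0.44, about 42 mm, which is home. It stayed squeezed throughout the swing. I took the gate through the notch to about 1.45 rad, worked out from the tool's position about the hinge and matched by the gate's edge in the scene picture.
- **Last checks:** the arm was at rest, still gripping the tabs, with about 10 N of wrist force. The items on the bench that the last top picture showed looked unmoved; the arm hid some of them. I saw no failed checks, but the joint values and contact forces cannot be read directly, so these are inferred.
- **Disagreements:** the hinge point from the networks and from my fit of the box differed by about 3 mm. Some network detections named the wrong thing, and I set those aside after checking the pictures.

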